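# Level the lock-measuring stage

## Robot

A 7-joint arm with a two-finger parallel gripper is mounted at the origin on the work surface. World frame = base frame: x ahead of the robot, y to its left, z up, the work surface at z = 0. Lengths are in m, angles in rad, forces in N, time in s.
With the tool pointing down it reaches from about 0.425 to 0.95 m from the base axis. Payload 4.7 kg.
Tool frame: the origin (TCP) lies midway between the tips of the shut fingers; the grasp point (between the pads) lies manip.tcp_to_grasp behind it (manip.tcp_to_grasp is the distance from the TCP to the grasp point, in m); x points along the fingers, y is the direction in which the jaws open and shut, and the axes are right-handed (so a half turn about x gives the same grasp; the last joint's range is limited). The gripper opens to 87 mm and grips with 3 to 60 N. Pads are 19 mm wide; open, the fingers measure 117 mm over their backs; the gripper's body (75 mm by 190 mm) begins 51 mm behind the grasp point.
Start: joints at [-1.349, 0.469, -0.049, 1.532, 0.024, 1.141, -0.082], TCP at [0.167, 0.654, 0.223] pointing down, gripper open.
Joint ranges: [-2.59, 2.59], [-0.33, 1.99], [-1.39, 1.29], [0.1, 2.45], [-1.04, 4.18], [0.21, 1.99], [-2.66, 2.66]. Speed limits (rad/s): [2.57, 2.57, 3.14, 3.14, 3.14, 3.14, 3.14].

## Interface

Orientations are given as a unit quaternion [w, x, y, z].
In Python, from rig import manip gives the robot as it stands.
- The arm moves only by the shell command python3 -m jog 'ROWS' [FORCE]. ROWS is JSON, a list of rows, each a list of 3 entries, a list of its own where there are three numbers: the shift along the world's x, y, z in cm, then the turn about the world's z in degrees, then the closure, from 0 (fully open) to 1 (shut). In form: [[[x, y, z], yaw, hand], ...]. A call has exactly 10 rows; each row shifts and turns the commanded pose from where the row before left it; what a row does not reach is not made up. A row lasts 1/8 s, in which the tool goes at most 62.5 mm and 10.7 degrees, less where a joint would pass 70% of its speed; a pose out of reach is approached as far as the arm can. A call with a gripper value outside its range is refused whole. The fingers move at their own pace and stop on an object; FORCE is the grip in N (left out, the last holds). Time passes only in rows, so rows that do not move let the fingers close, or fill a call up. It gives the time, the measured TCP pose, the force and the opening at its end, in the units of the state.
- manip.observe(): the state, without advancing time (a new reading comes with each control period).
- manip.snapshot(name): name is "scene" or "top" or "wrist"; returns a dict with "pixels" (384x512x3 uint8, blue, green, red), "camera_matrix" (3x3 intrinsics, pixels), "R" (3x3) and "t" (3): a world point X has camera coordinates R X + t. Camera axes: x right, y down, z forward; pixel columns grow to the right and rows downward; lengths in m; the calibration is good to about 2 mm. A picture is of the moment at which its call begins. There is no depth.
- manip.close_job(): hands the job in, once; it reports no verdict.
Trained networks look in the newest picture that a camera, given by its name, has taken for a name from the list of things; names that differ only in an ending like _2 or _b are one class to them, and where a whole thing is asked for, a point or a joint stands for the part that bears it (a point fixed in the world has none). Each returns a list of dicts, best first, with "p" (0 to 1); they miss things now and then, are a little off and sometimes report something else, mostly with a low value. They report only what shows in the picture. A call takes as long as a camera call.
- manip.find_in(camera, thing): "extent" ([left, top, right, bottom] in pixels, round what is visible of it).
- manip.tip_of(camera, thing): "position" ([column, row] in pixels: a listed point, or the origin of a listed thing).
The state is a dict: "t": time; "joints": joint angles; "dq": joint speeds; "joint_efforts": joint torques, N m; "position": TCP position; "orientation": TCP orientation; "ft_force": force on the tool from outside, world axes, zero at the start; "moment": the same for the moment, N m; "gripper_width": finger opening in m.
Only numpy, scipy, OpenCV 4.12 (cv2) and the standard library are available. Lean on these libraries where they do the work, as an engineer would, in place of code of your own. Each camera call takes 0.05 s, during which the arm holds its last target. There are 200 camera calls.

## Task

The round levelling stage on the key-cutting bench is out of level. Turn its red foot screw and its yellow foot screw until the bubble in each of its two green vials is centred between its black rings, then let go of the screws.

Things in the scene. Friction and masses are not known exactly. Their poses are not given: they have to be found in the camera images.
- red_screw_grip (a point): Red wing knob of a foot screw: upright bar 42 x 14 mm, 30 mm tall, on a 44 mm disc. Point: on its axis, 7 mm below the bar's top, 98 mm (+-3) above the bench; z up, x along the bar. 0.05 N m friction, stays where left. Clockwise from above moves the bubble of the red-capped vial towards this screw, 20 mm per rad; level is 0.6 to 1.3 rad away. The black knob is a clamp, no foot screw.
- yellow_screw_grip (a point): Yellow wing knob of a foot screw: upright bar 42 x 14 mm, 30 mm tall, on a 44 mm disc. Point: on its axis, 7 mm below the bar's top, 98 mm (+-3) above the bench; z up, x along the bar. 0.05 N m friction, stays where left. Clockwise from above moves the bubble of the yellow-capped vial towards this screw, 20 mm per rad; level is 0.6 to 1.3 rad away. The plate top is 49 mm up, the black knob 109.
- bubble_red (a joint): Pale bubble, 18 mm long, in the green tube with red end caps (84 mm long, top 68 mm above the bench) that lies on the plate in line with the red screw. Value: m from bubble centre to the tube's middle, positive towards that screw, 0 = level; moved by that screw alone. Black rings with inner edges 15 mm either side of the middle leave the bubble 6 mm at each end.
- bubble_yellow (a joint): Pale bubble, 18 mm long, in the green tube with yellow end caps (84 mm long, top 68 mm above the bench) that lies on the plate in line with the yellow screw. Value: m from bubble centre to the tube's middle, positive towards that screw, 0 = level; moved by that screw alone. Black rings with inner edges 15 mm either side of the middle leave the bubble 6 mm at each end.

How it is judged:
By the outcome, as a careful person would: the job done as asked, in the order asked, and still so for the second after the job is handed in, with the robot touching nothing.
It also fails if it takes over 50 s, if anything falls off the work surface, if the arm or the gripper's body presses on something with over 40 N, if the wrist force passes 120 N, or if a joint passes its speed limit or range.

## Working session

There is one attempt and no reset: what is moved stays moved. The work goes in short steps, Python scripts to look and compute and a shell command to move; the robot and the scene stay as the last step left them, time stands still between calls to the robot, and variables do not carry over. Pictures are saved under pics/ and viewed, about 8 in all and at most 12, crops included, and the job is handed in when it is done.

```bash
mkdir -p pics
cat > h.py <<'E'
from rig import manip
import numpy as np, cv2
def snap(c,f=None):
    s=manip.snapshot(c)
    if f: cv2.imwrite('pics/'+f,s['pixels'])
    return s
def back(s,uv,z):
    K,R,t=map(np.array,(s['camera_matrix'],s['R'],s['t']))
    d=R.T@np.linalg.inv(K)@np.array([uv[0],uv[1],1.]); c=-R.T@t
    return c+d*(z-c[2])/d[2]
def proj(s,X):
    p=np.array(s['camera_matrix'])@(np.array(s['R'])@np.array(X)+np.array(s['t'])); return p[:2]/p[2]
E
python3 - <<'E'
from h import *
np.set_printoptions(precision=3,suppress=True)
o=manip.observe(); print(o['t'],o['position'],o['orientation'],o['gripper_width'],manip.tcp_to_grasp)
S={c:snap(c,c+'0.png') for c in('top','scene')}
for c,s in S.items():
    print(c,-np.array(s['R']).T@np.array(s['t']))
    for n,z in(('red_screw_grip',.098),('yellow_screw_grip',.098)):
        for r in manip.tip_of(c,n)[:2]: print(n,r,back(s,r['position'],z))
    for n in('bubble_red','bubble_yellow'):
        for r in manip.find_in(c,n)[:2]: print(n,r)
        for r in manip.tip_of(c,n)[:2]: print(n,r,back(s,r['position'],.065))
cv2.imwrite('pics/both0.png',cv2.resize(np.hstack([S['top']['pixels'],S['scene']['pixels']]),(800,300)))
E
```

```text
0.0 [0.167 0.653 0.221] [ 0.701  0.088  0.702 -0.089] 0.08747466492553849 0.0187
top [0.497 0.006 0.755]
red_screw_grip {'position': [364.2, 173.9], 'p': 0.82} [ 0.625 -0.174  0.098]
yellow_screw_grip {'position': [292.1, 255.6], 'p': 0.69} [ 0.478 -0.041  0.098]
bubble_red {'extent': [360.2, 229.1, 362.6, 238.2], 'p': 0.47}Traceback (most recent call last):
  File "<stdin>", line 11, in <module>
ValueError: it knows: red_screw_grip, yellow_screw_grip
```

View pics/top0.png

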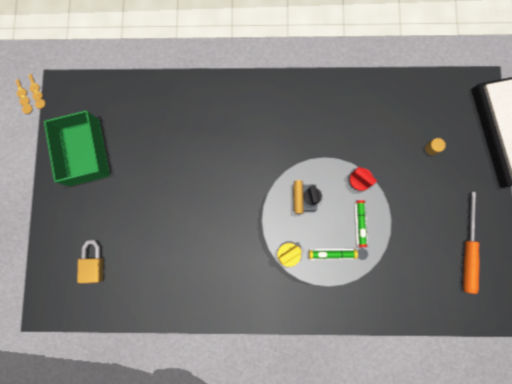

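View pics/scene0.png

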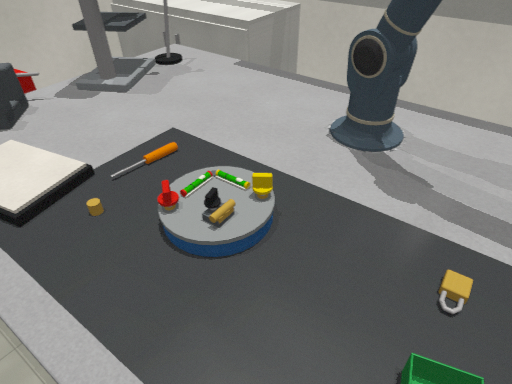

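Run:
```python
from h import *
np.set_printoptions(precision=3,suppress=True)
s=snap('top'); p=s['pixels']; c=p[150:290,255:400]
cv2.imwrite('pics/c1.png',cv2.resize(c,None,fx=5,fy=5,interpolation=cv2.INTER_CUBIC)[:600])
def seg(name,m,z):
    n,l,st,ce=cv2.connectedComponentsWithStats(m.astype(np.uint8))
    for i in range(1,n):
        if st[i,4]>6: print(name,ce[i]+[255,150],st[i],back(s,ce[i]+[255,150],z))
b,g,r=[c[...,i].astype(int) for i in range(3)]
seg('white',(r>140)&(g>190)&(b>140),.066)
seg('red',(r>120)&(g<60)&(b<60),.09)
seg('yel',(r>150)&(g>120)&(b<90),.09)
seg('green',(g>80)&(r<60)&(b<70),.066)
print(manip.find_in('top','red_screw_grip')[:1],manip.find_in('top','yellow_screw_grip')[:1])
o=manip.observe(); 
from scipy.spatial.transform import Rotation as Rn
q=o['orientation'];print(Rn.from_quat([q[1],q[2],q[3],q[0]]).as_matrix(),o['joints'])
```

```text
white [305.334 239.548] [   8   38   91   97 4382] [ 0.507 -0.069  0.066]
white [356.22  223.378] [100  54   4  40  82] [ 0.537 -0.164  0.066]
white [363.296 233.074] [105  79   8  10  54] [ 0.519 -0.177  0.066]
white [322.043 254.304] [ 63 102   9   6  46] [ 0.48  -0.099  0.066]
red [365.286 175.506] [ 99  18  22  18 154] [ 0.623 -0.178  0.09 ]
red [357.171 182.455] [ 95  24  18  16 123] [ 0.611 -0.162  0.09 ]
yel [298.269 198.189] [ 39  32   9  32 212] [ 0.581 -0.054  0.09 ]
yel [288.771 253.865] [ 23  94  23  21 384] [ 0.481 -0.036  0.09 ]
yel [310.5 254. ] [ 54 101   4   7  28] [ 0.481 -0.075  0.09 ]
yel [354.957 253.652] [ 99 100   3   8  23] [ 0.482 -0.154  0.09 ]
green [359.268 217.098] [103  55   3  24  41] [ 0.549 -0.17   0.066]
green [360.444 240.222] [105  88   2   5   9] [ 0.506 -0.171  0.066]
green [340.207 252.138] [ 73 102  25   2  29] [ 0.484 -0.133  0.066]
green [340.111 255.926] [ 73 105  25   2  27] [ 0.477 -0.132  0.066]
[{'extent': [348.5, 166.5, 376.3, 191.4], 'p': 0.98}] [{'extent': [279.3, 242.6, 299.0, 266.4], 'p': 0.76}]
[[-0.     0.248  0.969]
 [-0.     0.969 -0.248]
 [-1.    -0.    -0.   ]] [-1.349  0.469 -0.049  1.533  0.024  1.141 -0.082]
```

View pics/c1.png

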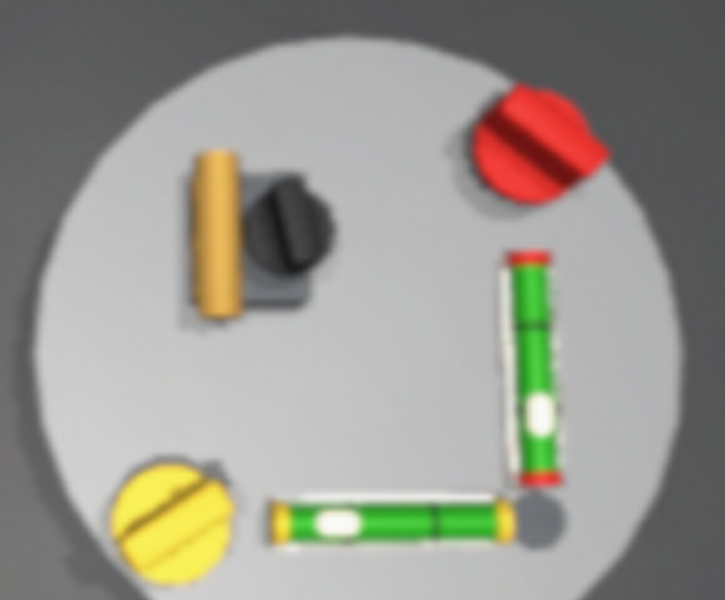

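```bash
python3 -m jog '[[[2.3,-4.1,0],-5.6,0.3],[[2.3,-4.1,0],-5.6,0.3],[[2.3,-4.1,0],-5.6,0.3],[[2.3,-4.1,0],-5.6,0.3],[[2.3,-4.1,0],-5.6,0.3],[[2.3,-4.1,0],-5.6,0.3],[[2.3,-4.1,0],-5.6,0.3],[[2.3,-4.1,0],-5.6,0.3],[[2.3,-4.1,0],-5.6,0.3],[[2.3,-4.1,0],-5.6,0.3]]' 20; python3 -m jog '[[[2.3,-4.1,0],-5.7,0.5],[[2.3,-4.1,0],-5.7,0.5],[[2.3,-4.1,0],-5.7,0.5],[[2.3,-4.1,0],-5.7,0.5],[[2.3,-4.1,0],-5.7,0.5],[[2.3,-4.1,0],-5.7,0.5],[[2.3,-4.1,0],-5.7,0.5],[[2.3,-4.1,0],-5.7,0.5],[[2.2,-4.1,0],-5.7,0.5],[[2.0,-4.3,0],-5.7,0.5]]'
cat > w.py <<'E'
from h import *
import sys
from scipy.spatial.transform import Rotation as Rn
np.set_printoptions(precision=3,suppress=True)
s=snap('wrist',sys.argv[1]); q=manip.observe(); o=q['orientation']; M=Rn.from_quat([o[1],o[2],o[3],o[0]]).as_matrix()
print(q['t'],q['position'],'yawY',np.degrees(np.arctan2(M[1,1],M[0,1])),'w',q['gripper_width'],'j7',q['joints'][6], 'cam',-np.array(s['R']).T@np.array(s['t']))
for n in('red_screw_grip','yellow_screw_grip'):
    for r in manip.tip_of('wrist',n)[:1]: print(n,r,back(s,r['position'],.098))
E
python3 w.py w1.png
```

```text
t: 1.65
position: [0.3981, 0.2426, 0.2229]
orientation: [0.577, 0.409, 0.577, -0.408]
ft_force: [-0.0, 0.5, 0.3]
gripper_width: 0.0607
t: 2.9
position: [0.6244, -0.1689, 0.2226]
orientation: [0.313, 0.634, 0.313, -0.634]
ft_force: [0.3, -0.0, 0.3]
gripper_width: 0.0435
2.95 [ 0.625 -0.177  0.223] yawY -38.03612330149871 w 0.04337571856892458 j7 -0.16317766519267513 cam [ 0.667 -0.113  0.385]
red_screw_grip {'position': [250.9, 190.8], 'p': 0.83} [ 0.619 -0.174  0.098]
yellow_screw_grip {'position': [31.6, 169.2], 'p': 0.73} [ 0.477 -0.041  0.098]
```

View pics/w1.png

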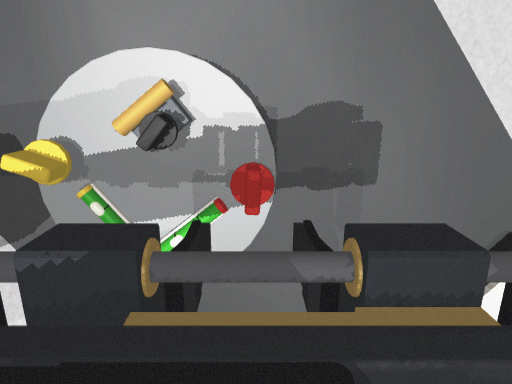

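Run:
```python
from h import *
np.set_printoptions(precision=3,suppress=True)
s=snap('wrist'); c=s['pixels'][150:230,220:285]
cv2.imwrite('pics/c2.png',cv2.resize(c,None,fx=7,fy=7,interpolation=cv2.INTER_CUBIC))
for a,b in(((.625,-.174),(.619,-.174)),):
  for X in(a,b):
    d=np.array([.607,.795])*.021
    for z in(.105,.075): print(X,z,[proj(s,[X[0]+k*d[0],X[1]+k*d[1],z])for k in(-1,0,1)])
```

```text
(0.625, -0.174) 0.105 [array([255.307, 208.457]), array([255.296, 185.595]), array([255.284, 161.846])]
(0.625, -0.174) 0.075 [array([254.95, 198.75]), array([254.933, 177.806]), array([254.917, 156.125])]
(0.619, -0.174) 0.105 [array([249.967, 212.352]), array([249.854, 189.639]), array([249.738, 166.048])]
(0.619, -0.174) 0.075 [array([250.088, 202.326]), array([249.988, 181.506]), array([249.884, 159.956])]
```

View pics/c2.png

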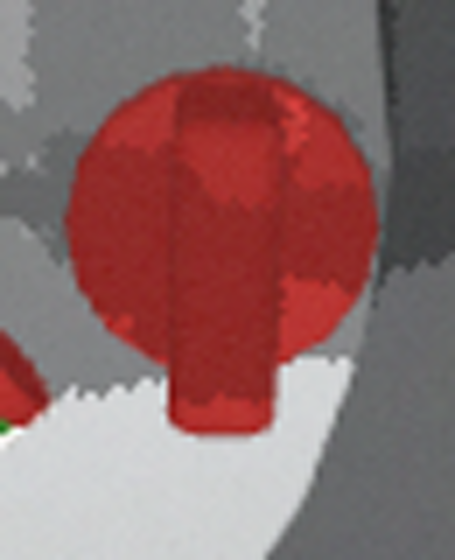

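```bash
python3 -m jog '[[[-0.5,0.15,0],0,0.5],[[0,0,-4],0,0.5],[[0,0,-4],0,0.5],[[0,0,-4],0,0.5],[[0,0,-2.2],0,0.5],[[0,0,0],0,0.5],[[0,0,0],0,0.9],[[0,0,0],0,0.9],[[0,0,0],0,0.9],[[0,0,0],0,0.9]]' 20
```

```text
t: 4.35
position: [0.6239, -0.1698, 0.0825]
orientation: [0.318, 0.637, 0.309, -0.631]
ft_force: [10.7, -6.6, -8.5]
gripper_width: 0.0138
```

```bash
python3 -m jog '[[[0,0,0],0,0.6],[[0,0,0],0,0.6],[[0.2,-0.75,0],0,0.6],[[0,0,0],0,0.6],[[0,0,0],0,0.6],[[0,0,0],0,0.6],[[0,0,0],0,0.9],[[0,0,0],0,0.9],[[0,0,0],0,0.9],[[0,0,0],0,0.9]]' 20; python3 w.py w3.png
```

```text
t: 5.6
position: [0.621, -0.1744, 0.0807]
orientation: [0.314, 0.634, 0.313, -0.634]
ft_force: [1.7, -1.2, -1.5]
gripper_width: 0.0142
5.65 [ 0.621 -0.174  0.081] yawY -37.37036026103204 w 0.014053876189302471 j7 -0.062449082446546636 cam [ 0.663 -0.118  0.243]
red_screw_grip {'position': [252.0, 254.5], 'p': 0.93} [ 0.62  -0.175  0.098]
```

```bash
python3 -m jog '[[[0,0,0],-6,0.9],[[0,0,0],-6,0.9],[[0,0,0],-6,0.9],[[0,0,0],-6,0.9],[[0,0,0],-6,0.9],[[0,0,0],-6,0.9],[[0,0,0],-6,0.9],[[0,0,0],-5,0.9],[[0,0,0],0,0.9],[[0,0,0],0,0.9]]' 20
python3 - <<'E'
from h import *
a=snap('top','t2.png')['pixels'][150:290,255:400]; b=snap('wrist','w4.png')['pixels']; c=snap('scene')['pixels'][150:250,145:290]
f=lambda i,w,h:cv2.resize(i,(w,h),interpolation=cv2.INTER_CUBIC)
cv2.imwrite('pics/m1.png',np.vstack([np.hstack([f(a,400,300),f(b,400,300)]),np.hstack([f(c,400,280),np.zeros((280,400,3),np.uint8)])]))
E
python3 w.py w5.png
```

```text
t: 7.0
position: [0.6213, -0.1756, 0.0821]
orientation: [0.035, 0.707, 0.034, -0.705]
ft_force: [0.1, -1.2, 4.8]
gripper_width: 0.0142
7.2 [ 0.621 -0.176  0.082] yawY -84.41081254456094 w 0.01398096554629394 j7 -0.7385871497790141 cam [ 0.691 -0.169  0.244]
red_screw_grip {'position': [251.3, 254.6], 'p': 0.64} [ 0.62  -0.176  0.098]
```

View pics/m1.png

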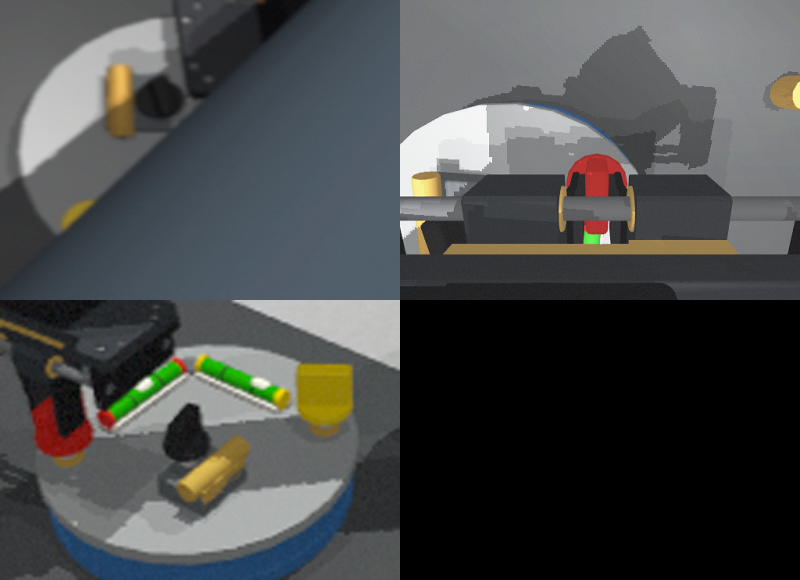

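```bash
python3 -m jog '[[[0,0,0],0,0.5],[[0,0,0],0,0.5],[[0,0,6],0,0.5],[[0,0,6],0,0.5],[[-2.4,2.2,0],10,0.5],[[-2.4,2.2,0],10,0.5],[[-2.4,2.2,0],10,0.5],[[-2.4,2.2,0],10,0.5],[[-2.4,2.2,0],10,0.5],[[-2.4,2.2,0],10,0.5]]'; python3 -m jog '[[[0,0.1,0],9,0.5],[[0,0,0],9,0.5],[[0,0,0],9,0.5],[[0,0,0],9,0.5],[[0,0,0],9,0.5],[[0,0,0],8,0.5],[[0,0,0],0,0.5],[[0,0,0],0,0.5],[[0,0,0],0,0.5],[[0,0,0],0,0.5]]'; python3 w.py w6.png
python3 - <<'E'
from h import *
b=cv2.imread('pics/w6.png'); c=snap('scene','s6.png')['pixels'][150:250,145:290]
f=lambda i,w,h:cv2.resize(i,(w,h),interpolation=cv2.INTER_CUBIC)
cv2.imwrite('pics/m2.png',np.hstack([f(b,512,384),f(c,288,384)]))
E
```

```text
t: 8.55
position: [0.475, -0.041, 0.2002]
orientation: [-0.385, -0.593, -0.385, 0.593]
ft_force: [0.1, 0.5, 0.7]
gripper_width: 0.0436
t: 9.8
position: [0.4764, -0.041, 0.2005]
orientation: [0.608, 0.361, 0.608, -0.361]
ft_force: [0.9, -0.9, -0.3]
gripper_width: 0.0438
9.85 [ 0.476 -0.041  0.201] yawY 28.615677332895427 w 0.043969052169570505 j7 0.6367016471006949 cam [0.442 0.021 0.363]
yellow_screw_grip {'position': [255.0, 189.6], 'p': 0.55} [ 0.479 -0.04   0.098]
```

View pics/m2.png

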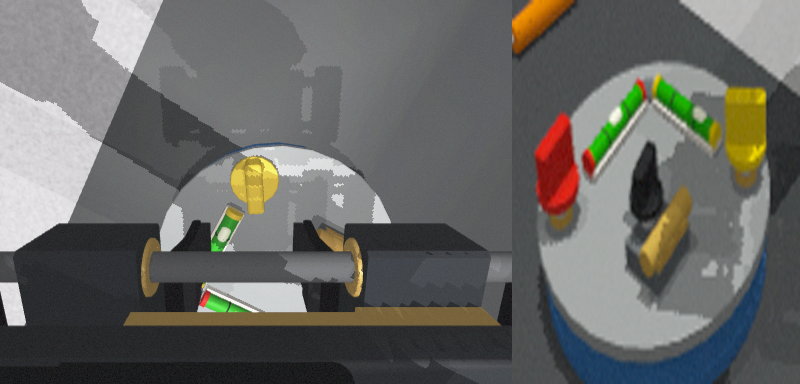

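```bash
python3 -m jog '[[[0.2,0.1,-4],0,0.5],[[0,0,-4],0,0.5],[[0,0,-4],0,0.5],[[0,0,0],0,0.5],[[0,0,0],0,0.5],[[0,0,0],0,0.5],[[0,0,0],0,0.9],[[0,0,0],0,0.9],[[0,0,0],0,0.9],[[0,0,0],0,0.9]]' 20; python3 w.py w7.png
```

```text
t: 11.25
position: [0.4787, -0.04, 0.0807]
orientation: [0.608, 0.361, 0.608, -0.361]
ft_force: [0.2, -0.1, 0.2]
gripper_width: 0.0141
11.3 [ 0.479 -0.04   0.081] yawY 28.6481839255907 w 0.014262047183278996 j7 0.793538187709447 cam [0.444 0.022 0.243]
red_screw_grip {'position': [252.0, 253.3], 'p': 0.18} [ 0.478 -0.04   0.098]
yellow_screw_grip {'position': [254.3, 251.2], 'p': 0.86} [ 0.479 -0.038  0.098]
```

Gripped cleanly on the axis. Next I turn it 54° counter-clockwise, release, rise and move clear so the top camera can see.

```bash
python3 -m jog '[[[0,0,0],6,0.9],[[0,0,0],6,0.9],[[0,0,0],6,0.9],[[0,0,0],6,0.9],[[0,0,0],6,0.9],[[0,0,0],6,0.9],[[0,0,0],6,0.9],[[0,0,0],6,0.9],[[0,0,0],6,0.9],[[0,0,0],0,0.9]]' 20;  python3 -m jog '[[[0,0,0],0,0.9],[[0,0,0],0,0.5],[[0,0,0],0,0.5],[[0,0,0],0,0.5],[[0,0,6],0,0.5],[[0,0,6],0,0.5],[[0,6,0],0,0.5],[[0,6,0],0,0.5],[[0,6,0],0,0.5],[[0,6,0],0,0.5]]'
cat > m.py <<'E'
from h import *
import sys
np.set_printoptions(precision=3,suppress=True)
s=snap('top'); c=s['pixels'][190:270,290:390]; c2=snap('scene')['pixels'][155:200,170:260]
f=lambda i,k:cv2.resize(i,None,fx=k,fy=k,interpolation=cv2.INTER_CUBIC)
a=f(c,5); b=f(c2,3); 
im=np.zeros((400,500+b.shape[1],3),np.uint8); im[:,:500]=a; im[:b.shape[0],500:]=b
cv2.imwrite('pics/'+sys.argv[1],im)
g=c.astype(int); m=(g[...,2]>140)&(g[...,1]>190)
n,l,st,ce=cv2.connectedComponentsWithStats(m.astype(np.uint8))
for i in range(1,n):
    if 25<st[i,4]<120: print(ce[i]+[290,190],st[i],back(s,ce[i]+[290,190],.066))
o=manip.observe(); print(o['t'],o['position'])
E
python3 m.py m3.png
```

```text
t: 12.65
position: [0.4792, -0.0383, 0.0796]
orientation: [0.706, 0.046, 0.705, -0.044]
ft_force: [4.1, 4.5, -10.1]
gripper_width: 0.0142
t: 13.9
position: [0.4784, 0.2013, 0.201]
orientation: [0.706, 0.046, 0.705, -0.046]
ft_force: [0.8, 0.3, 0.1]
gripper_width: 0.0434
[356.31  223.655] [65 14  4 40 84] [ 0.537 -0.164  0.066]
[363.323 223.246] [70 26  8 13 65] [ 0.537 -0.177  0.066]
14.0 [0.477 0.208 0.201]
```

View pics/m3.png

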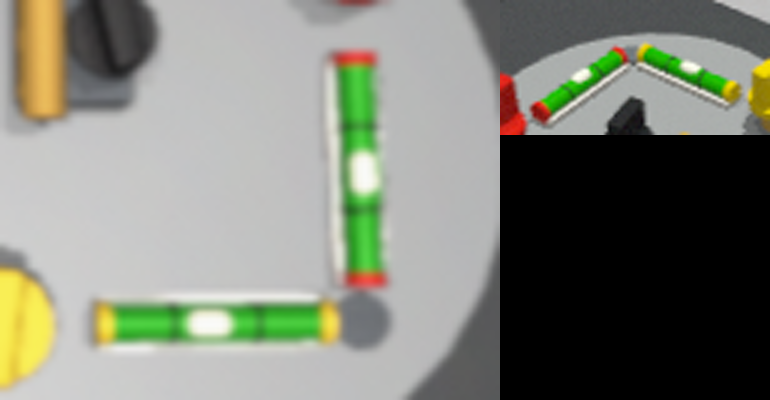

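```bash
python3 -m jog '[[[0,-6,0],0,0.5],[[0,-6,0],0,0.5],[[0,-6,0],0,0.5],[[0,-6,0],0,0.5],[[0,0,0],0,0.5],[[0,0,-6],0,0.5],[[0,0,-6],0,0.5],[[0,0,0],0,0.5],[[0,0,0],0,0.5],[[0,0,0],0,0.9]]' 20;  python3 -m jog '[[[0,0,0],0,0.9],[[0,0,0],0,0.9],[[0,0,0],0,0.9],[[0,0,0],2.5,0.9],[[0,0,0],2.5,0.9],[[0,0,0],0,0.9],[[0,0,0],0,0.9],[[0,0,0],0,0.9],[[0,0,0],0,0.5],[[0,0,0],0,0.5]]'; python3 w.py w8.png
```

```text
t: 15.25
position: [0.4797, -0.04, 0.0826]
orientation: [0.707, 0.046, 0.704, -0.045]
ft_force: [0.2, 0.1, 0.5]
gripper_width: 0.0391
t: 16.5
position: [0.4781, -0.0406, 0.0805]
orientation: [0.707, 0.015, 0.707, -0.015]
ft_force: [0.5, -0.1, 0.0]
gripper_width: 0.0266
16.55 [ 0.478 -0.041  0.08 ] yawY 87.59713363190473 w 0.030497311250423983 j7 1.674747440079068 cam [ 0.407 -0.038  0.243]
yellow_screw_grip {'position': [260.7, 256.1], 'p': 0.67} [ 0.479 -0.036  0.098]
```

```bash
python3 -m jog '[[[0,0,6],0,0.5],[[0,0,6],0,0.5],[[3.6,-3.4,0],2,0.5],[[3.6,-3.4,0],2,0.5],[[3.5,-3.4,0],2,0.5],[[3.5,-3.3,0],2,0.5],[[0,0,0],0,0.5],[[0,0,0],0,0.5],[[0,0,0],0,0.5],[[0,0,0],0,0.5]]'; python3 w.py w9.png
```

```text
t: 17.9
position: [0.6201, -0.1741, 0.2009]
orientation: [0.706, -0.035, 0.706, 0.035]
ft_force: [-0.4, 0.2, 0.9]
gripper_width: 0.0437
17.95 [ 0.62  -0.174  0.201] yawY 95.68610264392184 w 0.04363939864552933 j7 2.027249554185657 cam [ 0.549 -0.181  0.363]
red_screw_grip {'position': [250.6, 189.2], 'p': 0.87} [ 0.62  -0.175  0.098]
yellow_screw_grip {'position': [460.8, 21.6], 'p': 0.92} [ 0.478 -0.034  0.098]
```

```bash
python3 -m jog '[[[0.1,0,-6],0,0.5],[[0,0,-6],0,0.5],[[0,0,0],0,0.5],[[0,0,0],0,0.5],[[0,0,0],0,0.9],[[0,0,0],0,0.9],[[0,0,0],0,0.9],[[0,0,0],0,0.9],[[0,0,0],-3,0.9],[[0,0,0],-3,0.9]]' 20; python3 -m jog '[[[0,0,0],0,0.9],[[0,0,0],0,0.9],[[0,0,0],0,0.5],[[0,0,0],0,0.5],[[0,0,0],0,0.5],[[0,0,6],0,0.5],[[0,0,6],0,0.5],[[-3,6,0],-4,0.5],[[-3,6,0],-4,0.5],[[-3,6,0],-4,0.5]]'; python3 -m jog '[[[-1.5,6,0],-4,0.5],[[-1.5,6,0],-4,0.5],[[0,6,0],-4,0.5],[[0,0,0],0,0.5],[[0,0,0],0,0.5],[[0,0,0],0,0.5],[[0,0,0],0,0.5],[[0,0,0],0,0.5],[[0,0,0],0,0.5],[[0,0,0],0,0.5]]'; python3 m.py m4.png
```

```text
t: 19.3
position: [0.6216, -0.1758, 0.081]
orientation: [0.707, 0.003, 0.707, -0.003]
ft_force: [-1.1, -0.8, 2.1]
gripper_width: 0.0135
t: 20.55
position: [0.5366, -0.0055, 0.2006]
orientation: [0.703, 0.077, 0.703, -0.077]
ft_force: [0.9, 0.3, -0.4]
gripper_width: 0.0435
t: 21.8
position: [0.5076, 0.1725, 0.2006]
orientation: [0.691, 0.149, 0.691, -0.149]
ft_force: [0.3, 0.0, 0.8]
gripper_width: 0.0435
[356.326 223.43 ] [65 14  4 40 86] [ 0.537 -0.164  0.066]
[363.07  222.702] [70 29  8  9 57] [ 0.538 -0.177  0.066]
21.9 [0.508 0.173 0.201]
```

View pics/m4.png

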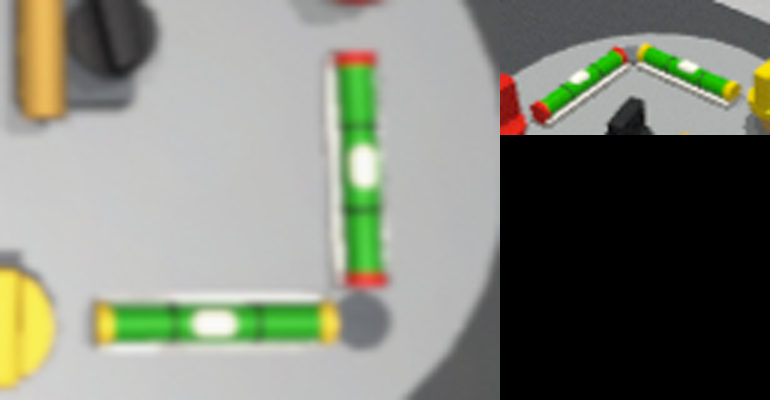

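```bash
python3 -c "
from rig import manip; print(manip.close_job())"
```

```text
the job is handed in; nothing more can be done
None
```

Both bubbles are centred between their black rings, the screws are released, and the job is handed in at about 22 s of the 50 s allowed.

- **Red screw:** I turned it clockwise by about 47°, then another 6° as a correction. In the last top picture its bubble is about 0.5 mm off the middle of the rings.
- **Yellow screw:** I turned it counter-clockwise by about 54°, then another 5°. Its bubble shows no visible offset in the last top picture.
- **What went wrong:** The first red grip sat about 7 mm off the screw axis along the bar, with a side force of about 13 N. I opened, shifted and regripped before turning. After the first turns the bubbles were still about 2.1 mm (red) and 1.6 mm (yellow) off, which is why I made the corrections.
- **Final state:** The arm was clear of the stage, with the tool about 20 cm up and to the side. The scene camera agreed with the top view.

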